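# Move the seasonings to the guest's rack in the same order

### The job

A guest will sit on the chair across the table: move the four seasonings from the dark wooden rack, which faces you, into the empty light wooden rack, which faces the chair. Keep their order as read from the front of each rack, the side with the label cards, so that from the chair they stand left to right just as you now see them in the dark rack. One to a compartment, upright and fully down on its floor; set each down gently without dropping or tipping it.

Things in the scene. Friction and masses are not known exactly. Their poses are not given: they have to be found in the camera images.
- old_rack: Dark-wood rack, fixed, 326x102x24 mm: a row of 4 compartments along its y. Front (own -x): sloping ledge with 4 blank label cards; back (+x): plain panel. From the front, +y is at the left. Origin: on the table under the row's middle. Compartment centres x=0, y=+117, +39, -39, -117 mm; 72x72 mm inside, cork floor 11 mm up, walls 17 to 24 mm up. Full at first, faces the robot within 0.16 rad.
- new_rack: Light-wood rack, fixed, 326x102x24 mm: a row of 4 compartments along its y. Front (own -x): sloping ledge with 4 blank label cards; back (+x): plain panel. From the front, +y is at the left. Origin: on the table under the row's middle. Compartment centres x=0, y=+117, +39, -39, -117 mm; 72x72 mm inside, cork floor 11 mm up, walls 17 to 24 mm up. Empty at first, faces the chair within 0.16 rad.
- salt_centre (a point): Salt shaker: white, waisted, with a grey perforated top; round, 44 mm wide, narrowing to 34 mm at the cap, 90 mm high, about 0.1 kg. This point is on its axis half-way up, 45 mm above its underside; z is up along its axis, its turn about z is of no account.
- dark_jar_centre (a point): Spice jar with a black label and a black cap: round, 41 mm wide, 105 mm high, about 0.11 kg. This point is on its axis half-way up, 52.5 mm above its underside; being tall, it is best gripped in its upper half; z up along its axis.
- pale_jar_centre (a point): Spice jar with a white and pale brown label and a black cap: same shape as the other, round, 41 mm wide, 105 mm high, about 0.11 kg. This point is on its axis half-way up, 52.5 mm above its underside; being tall, it is best gripped in its upper half; z up along its axis.
- tin_centre (a point): Tin: green and gold, round, 57 mm wide, 72 mm high (the widest and lowest of the four), about 0.18 kg. This point is on its axis half-way up, 36 mm above its underside; z up along its axis.
- pad_salt: Cork pad, 66 x 66 x 3 mm, fixed to the floor of the old rack's compartment in which the salt shaker stands at the start; it stays there and so marks that place in the row. Origin at the centre of its underside, 8 mm above the table; axes as the old rack's.
- pad_dark_jar: Cork pad, 66 x 66 x 3 mm, fixed to the floor of the old rack's compartment in which the black-labelled spice jar stands at the start; it stays there and so marks that place in the row. Origin at the centre of its underside, 8 mm above the table; axes as the old rack's.
- pad_pale_jar: Cork pad, 66 x 66 x 3 mm, fixed to the floor of the old rack's compartment in which the pale-labelled spice jar stands at the start; it stays there and so marks that place in the row. Origin at the centre of its underside, 8 mm above the table; axes as the old rack's.
- pad_tin: Cork pad, 66 x 66 x 3 mm, fixed to the floor of the old rack's compartment in which the tin stands at the start; it stays there and so marks that place in the row. Origin at the centre of its underside, 8 mm above the table; axes as the old rack's.
Mind the look-alikes: they are no part of the job. What is shaped like the part that bears pale_jar_centre but turquoise is not meant.

How it is judged:
By the outcome, as a careful person would: the job done as asked, in the order asked, and still so for the second after the job is handed in, with the robot touching nothing.
It also fails if it takes over 123 s, if anything falls off the work surface, if the arm or the gripper's body presses on something with over 40 N, if the wrist force passes 120 N, or if a joint passes its speed limit or range.

### The arm

A 6-joint arm with a two-finger parallel gripper is mounted at the origin on a cart in front of the work surface, level with it; the furniture and walls round the work are solid. World frame = base frame: x ahead of the robot, y to its left, z up, the work surface at z = 0. Lengths are in m, angles in degrees, forces in N, time in s.
With the tool pointing down it reaches from about 0.4 to 0.825 m from the base axis. Payload 7 kg.
Tool frame: the origin (TCP) lies midway between the tips of the shut fingers; the grasp point (between the pads) lies 19 mm behind it (ctrl.hold_point_z is the distance from the TCP to the grasp point, in m); z points along the fingers, y is the line along which they close (so a half turn about z gives the same grasp; the last joint's range is limited). The gripper opens to 88 mm and grips with 3 to 60 N. Pads are 19 mm wide; open, the fingers measure 130 mm over their backs; the gripper's body (78 mm by 193 mm) begins 47 mm behind the grasp point.
Start: joints at [88.528, 20.546, 0.682, 0, -70.136, -16.507], TCP at [0.208, 0.642, 0.227] pointing down, gripper open.
Joint ranges: [-176.03, 176.03], [-82.01, 121.73], [-58.28, 71.71], [-173.87, 95.51], [-174.79, -0.11], [-173.66, 173.66]. Speed limits (degrees/s): [136.94, 136.94, 172.46, 180, 180, 180].

### API

Orientations are given as [roll, pitch, yaw] about the fixed x, y, z axes, in that order (R = Rz(yaw) Ry(pitch) Rx(roll)).
In Python, from plant import ctrl gives the robot as it stands.
- The arm moves only by the tool apply_moves, never from a script. Its argument "deltas" is a list of rows, each an object with "fingers": the finger opening in mm, from 0 to 87.6; "delta_pos": the shift along the tool's x, y, z in mm, a list of three; "angular": the turn, a rotation vector about the tool's x, y, z in degrees, a list of three. A call has 1 to 10 rows; each row is the pose to reach, as a shift and turn from the pose commanded when the call began, along the tool's axes at that moment; what a row does not reach only later rows make up. A row lasts 1/10 s, in which the tool goes at most 50 mm and 8.59 degrees, less where a joint would pass 70% of its speed; a pose out of reach is approached as far as the arm can. A call with a gripper value outside its range is refused whole. The fingers move at their own pace and stop on an object; the grip force is fixed at half the most. Time passes only in rows, so rows that repeat a pose let the fingers close. It gives the time, the measured TCP pose, the force, the opening and the grip force at its end, in the units of the state.
- ctrl.get_obs(): the state, without advancing time (a new reading comes with each control period).
- ctrl.snapshot(name): name is "scene" or "top"; returns the picture (480x640x3 uint8, red, green, blue); there is no depth.
- ctrl.camera_params(name): a dict with "fx", "fy", "cx", "cy" (pixels), "dist_coeffs" ([k1, k2, p1, p2, k3] as OpenCV has them; the pictures are not rectified), "cam_to_world" (4x4, takes a point from camera to world coordinates). Camera axes: x right, y up, looking along -z (the intrinsics and any distortion apply to the point x, -y, -z); pixel columns grow to the right and rows downward; lengths in m; the calibration is good to about 2 mm. A picture is of the moment at which its call begins. camera_params takes no time and is no camera call.
- ctrl.close_job(): hands the job in; it is judged then, once.
The state is a dict: "clock": time; "joint_pos": joint angles; "qvel": joint speeds; "tau": joint torques, N m; "tool_pos": TCP position; "orientation": TCP orientation; "force": force on the tool from outside, world axes, zero at the start; "moment": the same for the moment, N m; "opening": finger opening in m; "gripper_force": force on a finger pad.
Only numpy, scipy, OpenCV 4.12 (cv2) and the standard library are available. Lean on these libraries where they do the work, as an engineer would, in place of code of your own. Each camera call takes 0.05 s, during which the arm holds its last target. There are 200 camera calls.

## Working session

There is one attempt and no reset: what is moved stays moved. The work goes in short steps, Python scripts to look and compute and a tool call to move; the robot and the scene stay as the last step left them, time stands still between calls to the robot, and variables do not carry over. Pictures are saved under pics/ and viewed, at most 14 in all, crops included, and the job is handed in when it is done.

Besides the shell and the picture viewer there is one more tool, called as name([rows], argument=value, ...), one row to a line, values as JSON. apply_moves: Moves the arm, as the interface text tells. Its arguments: {"type":"object","properties":{"deltas":{"type":"array"}},"required":["deltas"]}

```bash
mkdir -p pics; ls
python3 - <<'E'
from plant import ctrl
import cv2
for n in("scene","top"):
    cv2.imwrite(f"pics/{n}0.png",ctrl.snapshot(n)[:,:,::-1]); print(n,ctrl.camera_params(n))
print(ctrl.get_obs(),ctrl.hold_point_z)
E
```

```text
pics
scene {'fx': 502.37057830843275, 'fy': 502.37057830843275, 'cx': 331.7078086179638, 'cy': 235.2488479146257, 'dist_coeffs': array([-0.11417447,  0.        ,  0.        ,  0.        ,  0.        ]), 'cam_to_world': array([[-0.90800096,  0.31297708, -0.27853115,  0.31631417],
       [-0.41894615, -0.68506096,  0.59596612,  0.53487407],
       [-0.00428708,  0.65782736,  0.75315655,  0.70418294],
       [ 0.        ,  0.        ,  0.        ,  1.        ]])}
top {'fx': 450.4320745421432, 'fy': 450.4320745421432, 'cx': 315.2634072067824, 'cy': 236.7306710887603, 'dist_coeffs': array([0.03606846, 0.        , 0.        , 0.        , 0.        ]), 'cam_to_world': array([[-0.01573092,  0.98270103, -0.18452973,  0.38258802],
       [-0.99954259, -0.020223  , -0.02248657,  0.00965444],
       [-0.02582932,  0.18409159,  0.98256966,  0.9003431 ],
       [ 0.        ,  0.        ,  0.        ,  1.        ]])}
{'clock': 0.1, 'joint_pos': array([ 8.85286047e+01,  2.05886219e+01,  6.38986657e-01, -1.69977558e-02,
       -7.01351947e+01, -1.65074430e+01]), 'qvel': array([-0.00240249, -0.07517345,  0.05203164,  0.15338719, -0.08407463,
       -0.06243571]), 'tau': array([-1.27491137e-03, -5.84166777e+01,  2.93752170e+01,  7.01548353e+00,
        1.01937188e-02, -5.53920711e-05]), 'tool_pos': array([0.20823866, 0.64162213, 0.22570385]), 'orientation': array([ 1.79914126e+02, -8.78459554e-03, -1.79846194e+01]), 'force': array([-0.29627579, -0.15005833,  0.27242432]), 'moment': array([ 0.05356605, -0.00681618,  0.00046817]), 'gripper_force': 0.0, 'opening': 0.08759547263031874} 0.0188
```

View pics/scene0.png

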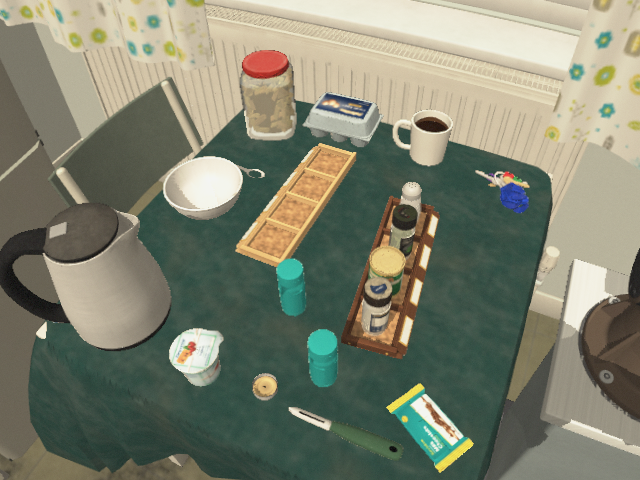

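View pics/top0.png

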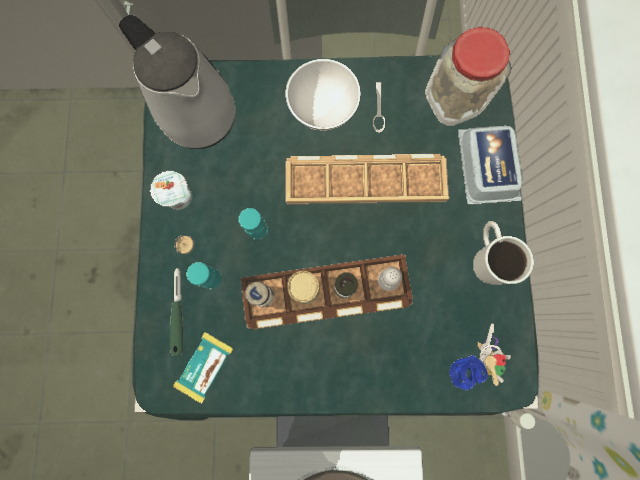

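Scene: the dark rack holds four items. In the top view they are at (258,293), (303,286), (346,284) and (390,278). The light rack's cards face the chair (top edge). The two turquoise jars at (252,222) and (202,275) are look-alikes outside the rack. An enlarged crop will confirm identities and corners.

```bash
cat > h.py <<'E'
import numpy as np, cv2
from plant import ctrl
def cam(n):
    p=ctrl.camera_params(n);K=np.array([[p["fx"],0,p["cx"]],[0,p["fy"],p["cy"]],[0,0,1]])
    return K,p["dist_coeffs"],p["cam_to_world"]
def back(n,uv,z):
    K,d,T=cam(n);q=cv2.undistortPoints(np.array(uv,float).reshape(-1,1,2),K,d).reshape(-1,2)
    r=np.c_[q[:,0],-q[:,1],-np.ones(len(q))]@T[:3,:3].T
    return T[:3,3]+r*((np.asarray(z)-T[2,3])/r[:,2])[:,None]
def proj(n,X):
    K,d,T=cam(n);W=np.linalg.inv(T);F=np.diag([1,-1,-1])
    return cv2.projectPoints(np.array(X,float).reshape(-1,1,3),cv2.Rodrigues(F@W[:3,:3])[0],F@W[:3,3],K,d)[0].reshape(-1,2)
E
python3 - <<'E'
import cv2
a=cv2.imread("pics/top0.png")[145:340,235:455]
cv2.imwrite("pics/topc.png",cv2.resize(a,None,fx=3,fy=3,interpolation=cv2.INTER_CUBIC))
a=cv2.imread("pics/scene0.png")[175:365,335:445]
cv2.imwrite("pics/scc.png",cv2.resize(a,None,fx=3,fy=3,interpolation=cv2.INTER_CUBIC))
E
```

```text
(no output)
```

View pics/topc.png

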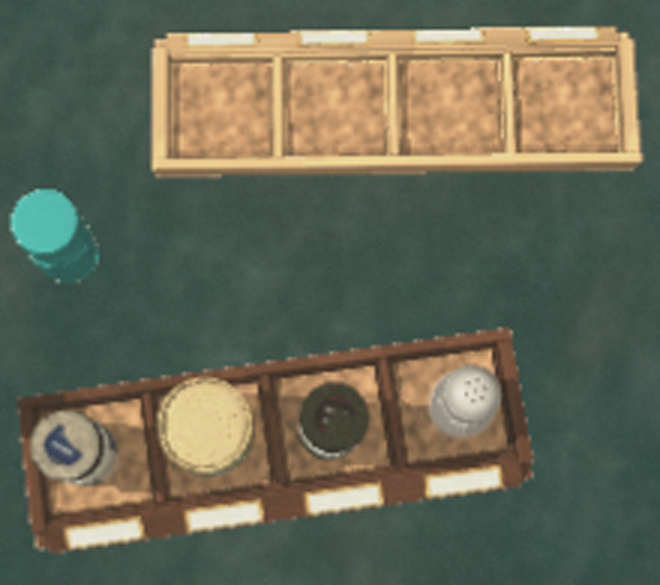

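View pics/scc.png

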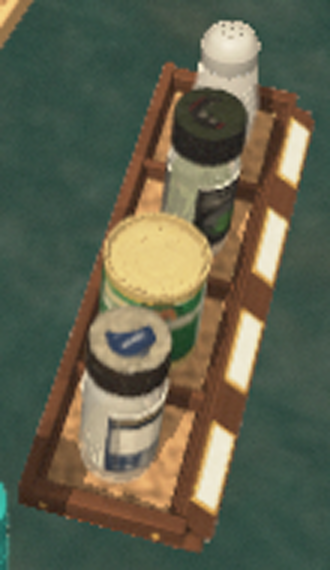

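The crops show, from the front left to right: pale jar (topc 68,443), tin (205,425), dark jar (333,416), salt (467,396). All four stand in the dark rack. The pale jar is the white-labelled one and is clearly not turquoise.

Run:
```python
from h import *
np.set_printoptions(precision=4,suppress=True)
c=lambda l:np.array(l,float)/3+[235-.33,145-.33]
print("objs",back("top",c([(68,443),(205,425),(333,416),(467,396)]),np.array([.116,.083,.116,.101])))
s=lambda l:np.array(l,float)/3+[335-.33,175-.33]
print("objs scene",back("scene",s([(129,336),(157,257),(210,117),(232,36)]),np.array([.116,.083,.116,.101])))
N=back("top",c([(278,55),(394,54),(509,52),(278,158),(394,157),(509,157)]),np.full(6,.02));print("new",N)
print("outer new z24",back("top",c([(153,40),(636,37),(153,170),(641,162)]),np.full(4,.024)))
O=back("top",c([(152,393),(270,375),(388,356),(161,515),(282,494),(400,470)]),np.full(6,.02));print("old",O)
print("outer old z24",back("top",c([(20,400),(512,332),(37,545),(530,470)]),np.array([.024,.024,.017,.017])))
```

```text
objs [[ 0.4338  0.1297  0.116 ]
 [ 0.4452  0.052   0.083 ]
 [ 0.4466 -0.0238  0.116 ]
 [ 0.4582 -0.1036  0.101 ]]
objs scene [[ 0.4332  0.1307  0.116 ]
 [ 0.4449  0.0548  0.083 ]
 [ 0.4459 -0.0217  0.116 ]
 [ 0.459  -0.103   0.101 ]]
new [[ 0.701   0.0026  0.02  ]
 [ 0.6997 -0.0763  0.02  ]
 [ 0.699  -0.1541  0.02  ]
 [ 0.6284  0.0041  0.02  ]
 [ 0.6272 -0.0737  0.02  ]
 [ 0.6254 -0.1504  0.02  ]]
outer new z24 [[ 0.7124  0.0877  0.024 ]
 [ 0.7058 -0.2388  0.024 ]
 [ 0.6209  0.0881  0.024 ]
 [ 0.6187 -0.2363  0.024 ]]
old [[ 0.4715  0.0897  0.02  ]
 [ 0.4818  0.0124  0.02  ]
 [ 0.4929 -0.0649  0.02  ]
 [ 0.393   0.0841  0.02  ]
 [ 0.405   0.0062  0.02  ]
 [ 0.4191 -0.07    0.02  ]]
outer old z24 [[ 0.4682  0.1754  0.024 ]
 [ 0.5066 -0.1455  0.024 ]
 [ 0.3755  0.1642  0.017 ]
 [ 0.4179 -0.1535  0.017 ]]
```

apply_moves([
  {"fingers":87,"delta_pos":[30,33,0],"angular":[0,0,7.2]},
  {"fingers":87,"delta_pos":[60,66,0],"angular":[0,0,14.4]},
  {"fingers":87,"delta_pos":[90,100,0],"angular":[0,0,21.6]},
  {"fingers":87,"delta_pos":[120,133,0],"angular":[0,0,28.8]},
  {"fingers":87,"delta_pos":[150,167,0],"angular":[0,0,36]},
  {"fingers":87,"delta_pos":[180,200,0],"angular":[0,0,43.2]},
  {"fingers":87,"delta_pos":[210,234,0],"angular":[0,0,50.4]},
  {"fingers":87,"delta_pos":[240,267,0],"angular":[0,0,57.6]},
  {"fingers":87,"delta_pos":[270,300,0],"angular":[0,0,64.8]},
  {"fingers":87,"delta_pos":[298,334,0],"angular":[0,0,72]},
])

```text
clock: 1.1
tool_pos: [0.389, 0.2305, 0.2265]
orientation: [-180.0, 0.0, -90.3]
force: [1.3, 0.7, 0.2]
opening: 0.0871
gripper_force: 0.0
```

apply_moves([
  {"fingers":87,"delta_pos":[34,-15,0],"angular":[0,0,0]},
  {"fingers":87,"delta_pos":[68,-30,20],"angular":[0,0,0]},
  {"fingers":87,"delta_pos":[102,-45,50],"angular":[0,0,0]},
  {"fingers":87,"delta_pos":[102,-45,90],"angular":[0,0,0]},
  {"fingers":87,"delta_pos":[102,-45,90],"angular":[0,0,0]},
  {"fingers":87,"delta_pos":[102,-45,90],"angular":[0,0,0]},
])

```text
clock: 1.7
tool_pos: [0.4337, 0.1302, 0.137]
orientation: [179.9, -0.1, -90.0]
force: [0.3, 0.5, 1.0]
opening: 0.087
gripper_force: 0.0
```

Run:
```python
from h import *
o=ctrl.get_obs();print(o["tool_pos"],o["orientation"])
a=ctrl.snapshot("scene")[120:420,240:540,::-1];b=ctrl.snapshot("top")[200:350,180:330,::-1]
cv2.imwrite("pics/a1.png",np.hstack([cv2.resize(a,(400,400)),cv2.resize(b,(400,400))]))
```

```text
[0.43374723 0.13017679 0.13695522] [ 1.79943560e+02 -8.82460401e-02 -8.99664169e+01]
```

View pics/a1.png

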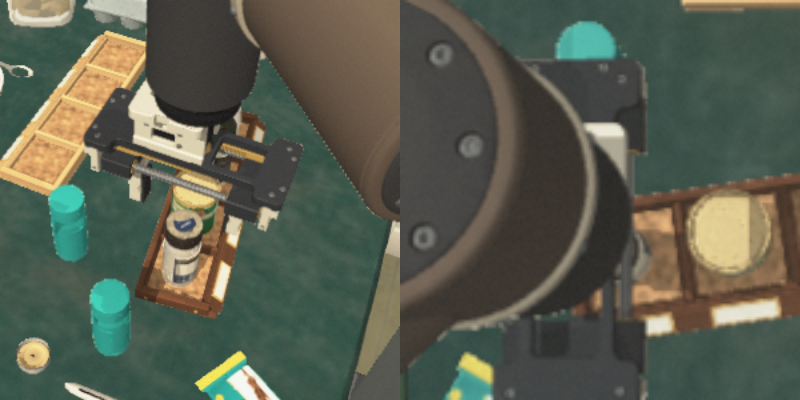

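The gripper stands over the pale jar with its fingers fore and aft. The tin and the rest are clear, and the turquoise jar at (590,40) lies outside the body.

apply_moves([
  {"fingers":87,"delta_pos":[0,0,20],"angular":[0,0,0]},
  {"fingers":87,"delta_pos":[0,0,45],"angular":[0,0,0]},
  {"fingers":87,"delta_pos":[0,0,65],"angular":[0,0,0]},
  {"fingers":87,"delta_pos":[0,0,71],"angular":[0,0,0]},
  {"fingers":60,"delta_pos":[0,0,71],"angular":[0,0,0]},
  {"fingers":45,"delta_pos":[0,0,71],"angular":[0,0,0]},
  {"fingers":30,"delta_pos":[0,0,71],"angular":[0,0,0]},
  {"fingers":20,"delta_pos":[0,0,71],"angular":[0,0,0]},
  {"fingers":20,"delta_pos":[0,0,71],"angular":[0,0,0]},
  {"fingers":20,"delta_pos":[0,0,71],"angular":[0,0,0]},
])

```text
clock: 2.8
tool_pos: [0.4339, 0.1304, 0.0658]
orientation: [-180.0, 0.0, -90.0]
force: [0.7, -0.1, -1.1]
opening: 0.0447
gripper_force: 0.0
```

apply_moves([
  {"fingers":20,"delta_pos":[0,0,0],"angular":[0,0,0]},
  {"fingers":20,"delta_pos":[0,0,0],"angular":[0,0,0]},
  {"fingers":20,"delta_pos":[0,0,0],"angular":[0,0,0]},
  {"fingers":20,"delta_pos":[0,0,0],"angular":[0,0,0]},
])

```text
clock: 3.2
tool_pos: [0.4338, 0.1304, 0.0657]
orientation: [-180.0, 0.0, -90.0]
force: [-1.5, -0.3, 3.0]
opening: 0.0407
gripper_force: 30.0
```

apply_moves([
  {"fingers":20,"delta_pos":[0,0,-5],"angular":[0,0,0]},
  {"fingers":20,"delta_pos":[0,0,-20],"angular":[0,0,0]},
  {"fingers":20,"delta_pos":[0,0,-45],"angular":[0,0,0]},
  {"fingers":20,"delta_pos":[0,0,-75],"angular":[0,0,0]},
  {"fingers":20,"delta_pos":[0,0,-105],"angular":[0,0,0]},
  {"fingers":20,"delta_pos":[0,0,-130],"angular":[0,0,0]},
  {"fingers":20,"delta_pos":[5,-4,-140],"angular":[0,0,0]},
  {"fingers":20,"delta_pos":[20,-14,-140],"angular":[0,0,0]},
  {"fingers":20,"delta_pos":[42,-30,-140],"angular":[0,0,0]},
  {"fingers":20,"delta_pos":[70,-50,-140],"angular":[0,0,0]},
])

```text
clock: 4.2
tool_pos: [0.4838, 0.0598, 0.2052]
orientation: [180.0, 0.0, -89.9]
force: [1.0, -0.4, 0.6]
opening: 0.0404
gripper_force: 30.0
```

apply_moves([
  {"fingers":20,"delta_pos":[30,-21,0],"angular":[0,0,0]},
  {"fingers":20,"delta_pos":[62,-44,0],"angular":[0,0,0]},
  {"fingers":20,"delta_pos":[94,-67,0],"angular":[0,0,0]},
  {"fingers":20,"delta_pos":[126,-89,0],"angular":[0,0,0]},
  {"fingers":20,"delta_pos":[158,-112,0],"angular":[0,0,0]},
  {"fingers":20,"delta_pos":[190,-134,0],"angular":[0,0,0]},
  {"fingers":20,"delta_pos":[218,-154,0],"angular":[0,0,0]},
  {"fingers":20,"delta_pos":[238,-169,0],"angular":[0,0,0]},
  {"fingers":20,"delta_pos":[249,-176,0],"angular":[0,0,0]},
  {"fingers":20,"delta_pos":[252,-178,0],"angular":[0,0,0]},
])

```text
clock: 5.2
tool_pos: [0.6616, -0.1928, 0.2039]
orientation: [179.9, 0.0, -90.1]
force: [0.3, 0.3, -1.1]
opening: 0.0408
gripper_force: 30.0
```

Run:
```python
from h import *
o=ctrl.get_obs();print(o["tool_pos"],o["orientation"],o["opening"],o["force"])
a=ctrl.snapshot("scene")[60:360,200:500,::-1];b=ctrl.snapshot("top")[20:260,310:550,::-1]
cv2.imwrite("pics/a2.png",np.hstack([cv2.resize(a,(400,400)),cv2.resize(b,(400,400))]))
```

```text
[ 0.66164093 -0.19282053  0.20385796] [ 1.79863305e+02  1.33681208e-02 -9.00703035e+01] 0.040796630864669337 [ 0.25974329  0.32665219 -1.07357023]
```

View pics/a2.png

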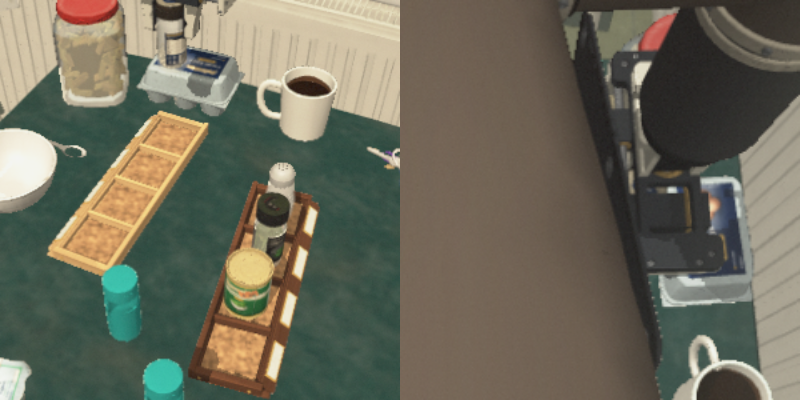

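Jar hangs straight, and the gripper is clear of the red-lidded jar and egg box. Lowering.

apply_moves([
  {"fingers":20,"delta_pos":[0,0,10],"angular":[0,0,0]},
  {"fingers":20,"delta_pos":[0,0,30],"angular":[0,0,0]},
  {"fingers":20,"delta_pos":[0,0,55],"angular":[0,0,0]},
  {"fingers":20,"delta_pos":[0,0,80],"angular":[0,0,0]},
  {"fingers":20,"delta_pos":[0,0,100],"angular":[0,0,0]},
  {"fingers":20,"delta_pos":[0,0,115],"angular":[0,0,0]},
  {"fingers":20,"delta_pos":[0,0,125],"angular":[0,0,0]},
  {"fingers":20,"delta_pos":[0,0,130],"angular":[0,0,0]},
  {"fingers":20,"delta_pos":[0,0,133],"angular":[0,0,0]},
  {"fingers":20,"delta_pos":[0,0,135],"angular":[0,0,0]},
])

```text
clock: 6.3
tool_pos: [0.6623, -0.1916, 0.0711]
orientation: [-179.9, -0.0, -90.0]
force: [0.9, -0.3, -0.3]
opening: 0.0403
gripper_force: 30.0
```

apply_moves([
  {"fingers":20,"delta_pos":[0,0,1],"angular":[0,0,0]},
  {"fingers":20,"delta_pos":[0,0,2],"angular":[0,0,0]},
  {"fingers":20,"delta_pos":[0,0,3],"angular":[0,0,0]},
  {"fingers":20,"delta_pos":[0,0,4],"angular":[0,0,0]},
  {"fingers":20,"delta_pos":[0,0,4],"angular":[0,0,0]},
  {"fingers":20,"delta_pos":[0,0,4],"angular":[0,0,0]},
])

```text
clock: 6.9
tool_pos: [0.6619, -0.1916, 0.0666]
orientation: [180.0, -0.0, -90.0]
force: [-0.3, -0.7, -0.6]
opening: 0.0402
gripper_force: 30.0
```

apply_moves([
  {"fingers":20,"delta_pos":[0,0,0.5],"angular":[0,0,0]},
  {"fingers":20,"delta_pos":[0,0,1],"angular":[0,0,0]},
  {"fingers":20,"delta_pos":[0,0,1.5],"angular":[0,0,0]},
  {"fingers":20,"delta_pos":[0,0,1.5],"angular":[0,0,0]},
])

```text
clock: 7.3
tool_pos: [0.6619, -0.1916, 0.0657]
orientation: [-180.0, -0.0, -90.0]
force: [-1.6, 1.3, 5.1]
opening: 0.0402
gripper_force: 30.0
```

apply_moves([
  {"fingers":45,"delta_pos":[0,0,0],"angular":[0,0,0]},
  {"fingers":50,"delta_pos":[0,0,0],"angular":[0,0,0]},
  {"fingers":70,"delta_pos":[0,0,0],"angular":[0,0,0]},
  {"fingers":87,"delta_pos":[0,0,0],"angular":[0,0,0]},
  {"fingers":87,"delta_pos":[0,0,0],"angular":[0,0,0]},
  {"fingers":87,"delta_pos":[0,0,-10],"angular":[0,0,0]},
  {"fingers":87,"delta_pos":[0,0,-30],"angular":[0,0,0]},
  {"fingers":87,"delta_pos":[0,0,-60],"angular":[0,0,0]},
  {"fingers":87,"delta_pos":[0,0,-90],"angular":[0,0,0]},
  {"fingers":87,"delta_pos":[0,0,-110],"angular":[0,0,0]},
])

```text
clock: 8.3
tool_pos: [0.6628, -0.1918, 0.1786]
orientation: [-179.8, -0.0, -90.0]
force: [0.9, -0.6, -0.1]
opening: 0.0872
gripper_force: 0.0
```

apply_moves([
  {"fingers":87,"delta_pos":[-15,13,0],"angular":[0,0,0]},
  {"fingers":87,"delta_pos":[-45,39,0],"angular":[0,0,0]},
  {"fingers":87,"delta_pos":[-78,69,0],"angular":[0,0,0]},
  {"fingers":87,"delta_pos":[-111,98,0],"angular":[0,0,0]},
  {"fingers":87,"delta_pos":[-144,127,0],"angular":[0,0,0]},
  {"fingers":87,"delta_pos":[-177,156,0],"angular":[0,0,0]},
  {"fingers":87,"delta_pos":[-210,186,0],"angular":[0,0,0]},
  {"fingers":87,"delta_pos":[-235,208,0],"angular":[0,0,0]},
  {"fingers":87,"delta_pos":[-245,217,0],"angular":[0,0,0]},
  {"fingers":87,"delta_pos":[-245,217,0],"angular":[0,0,0]},
])

```text
clock: 9.3
tool_pos: [0.4441, 0.0546, 0.1763]
orientation: [-179.9, 0.1, -89.8]
force: [0.0, 0.1, 1.4]
opening: 0.087
gripper_force: 0.0
```

Run:
```python
from h import *
o=ctrl.get_obs();print(o["tool_pos"],o["orientation"],o["opening"],o["force"])
a=ctrl.snapshot("scene")[100:400,220:520,::-1];b=ctrl.snapshot("top")[140:340,270:470,::-1]
cv2.imwrite("pics/a3.png",np.hstack([cv2.resize(a,(400,400)),cv2.resize(b,(400,400))]))
```

```text
[0.44411704 0.05456887 0.17632964] [-1.79887711e+02  7.21732995e-02 -8.98207775e+01] 0.08703759238842351 [0.02693515 0.10970893 1.41702785]
```

View pics/a3.png

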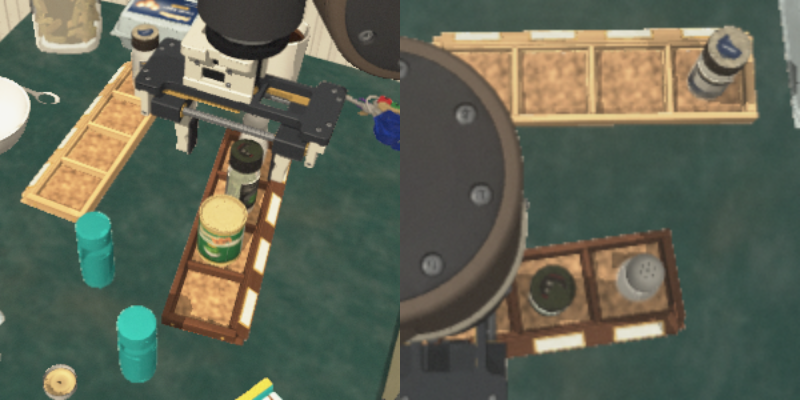

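The pale jar stands upright in the right-hand cell (about (708,75) in the right panel). The gripper is over the tin.

apply_moves([
  {"fingers":87,"delta_pos":[0,0,20],"angular":[0,0,0]},
  {"fingers":87,"delta_pos":[0,0,50],"angular":[0,0,0]},
  {"fingers":87,"delta_pos":[0,0,80],"angular":[0,0,0]},
  {"fingers":87,"delta_pos":[0,0,105],"angular":[0,0,0]},
  {"fingers":87,"delta_pos":[0,0,120],"angular":[0,0,0]},
  {"fingers":87,"delta_pos":[0,0,126],"angular":[0,0,0]},
  {"fingers":70,"delta_pos":[0,0,126],"angular":[0,0,0]},
  {"fingers":60,"delta_pos":[0,0,126],"angular":[0,0,0]},
  {"fingers":50,"delta_pos":[0,0,126],"angular":[0,0,0]},
  {"fingers":40,"delta_pos":[0,0,126],"angular":[0,0,0]},
])

```text
clock: 10.4
tool_pos: [0.4453, 0.0536, 0.0499]
orientation: [-179.9, 0.0, -90.0]
force: [0.0, -0.3, -0.4]
opening: 0.0608
gripper_force: 0.0
```

apply_moves([
  {"fingers":35,"delta_pos":[0,0,0],"angular":[0,0,0]},
  {"fingers":35,"delta_pos":[0,0,0],"angular":[0,0,0]},
  {"fingers":35,"delta_pos":[0,0,0],"angular":[0,0,0]},
  {"fingers":35,"delta_pos":[0,0,0],"angular":[0,0,0]},
])

```text
clock: 10.8
tool_pos: [0.4455, 0.0537, 0.0498]
orientation: [-179.9, 0.0, -89.9]
force: [-0.2, -0.2, 6.6]
opening: 0.0566
gripper_force: 30.0
```

apply_moves([
  {"fingers":35,"delta_pos":[0,0,-5],"angular":[0,0,0]},
  {"fingers":35,"delta_pos":[0,0,-20],"angular":[0,0,0]},
  {"fingers":35,"delta_pos":[0,0,-45],"angular":[0,0,0]},
  {"fingers":35,"delta_pos":[0,0,-75],"angular":[0,0,0]},
  {"fingers":35,"delta_pos":[0,0,-105],"angular":[0,0,0]},
  {"fingers":35,"delta_pos":[0,0,-130],"angular":[0,0,0]},
  {"fingers":35,"delta_pos":[4,-5,-140],"angular":[0,0,0]},
  {"fingers":35,"delta_pos":[14,-18,-140],"angular":[0,0,0]},
  {"fingers":35,"delta_pos":[28,-37,-140],"angular":[0,0,0]},
  {"fingers":35,"delta_pos":[46,-59,-140],"angular":[0,0,0]},
])

```text
clock: 11.8
tool_pos: [0.5037, 0.0069, 0.1883]
orientation: [179.9, 0.0, -89.9]
force: [0.4, 1.1, -1.8]
opening: 0.0566
gripper_force: 30.0
```

apply_moves([
  {"fingers":35,"delta_pos":[18,-23,0],"angular":[0,0,0]},
  {"fingers":35,"delta_pos":[37,-48,0],"angular":[0,0,0]},
  {"fingers":35,"delta_pos":[56,-72,0],"angular":[0,0,0]},
  {"fingers":35,"delta_pos":[75,-97,0],"angular":[0,0,0]},
  {"fingers":35,"delta_pos":[93,-121,0],"angular":[0,0,0]},
  {"fingers":35,"delta_pos":[108,-140,0],"angular":[0,0,0]},
  {"fingers":35,"delta_pos":[118,-153,0],"angular":[0,0,0]},
  {"fingers":35,"delta_pos":[122,-158,0],"angular":[0,0,0]},
  {"fingers":35,"delta_pos":[122,-158,0],"angular":[0,0,0]},
  {"fingers":35,"delta_pos":[122,-158,0],"angular":[0,0,0]},
])

```text
clock: 12.8
tool_pos: [0.6611, -0.1144, 0.1882]
orientation: [179.9, 0.0, -90.0]
force: [0.2, 0.2, -1.3]
opening: 0.0567
gripper_force: 30.0
```

apply_moves([
  {"fingers":35,"delta_pos":[0,-1,10],"angular":[0,0,0]},
  {"fingers":35,"delta_pos":[0,-1,30],"angular":[0,0,0]},
  {"fingers":35,"delta_pos":[0,-1,55],"angular":[0,0,0]},
  {"fingers":35,"delta_pos":[0,-1,80],"angular":[0,0,0]},
  {"fingers":35,"delta_pos":[0,-1,100],"angular":[0,0,0]},
  {"fingers":35,"delta_pos":[0,-1,115],"angular":[0,0,0]},
  {"fingers":35,"delta_pos":[0,-1,125],"angular":[0,0,0]},
  {"fingers":35,"delta_pos":[0,-1,131],"angular":[0,0,0]},
  {"fingers":35,"delta_pos":[0,-1,134],"angular":[0,0,0]},
  {"fingers":35,"delta_pos":[0,-1,135],"angular":[0,0,0]},
])

```text
clock: 13.8
tool_pos: [0.6632, -0.1145, 0.0544]
orientation: [-180.0, -0.0, -90.0]
force: [0.9, -0.7, -2.4]
opening: 0.0566
gripper_force: 30.0
```

apply_moves([
  {"fingers":35,"delta_pos":[0,0,1],"angular":[0,0,0]},
  {"fingers":35,"delta_pos":[0,0,2],"angular":[0,0,0]},
  {"fingers":35,"delta_pos":[0,0,3],"angular":[0,0,0]},
  {"fingers":35,"delta_pos":[0,0,3.5],"angular":[0,0,0]},
  {"fingers":35,"delta_pos":[0,0,3.5],"angular":[0,0,0]},
  {"fingers":35,"delta_pos":[0,0,3.5],"angular":[0,0,0]},
])

```text
clock: 14.4
tool_pos: [0.6629, -0.1146, 0.0506]
orientation: [180.0, -0.0, -90.0]
force: [0.1, -0.3, -2.0]
opening: 0.0567
gripper_force: 30.0
```

apply_moves([
  {"fingers":35,"delta_pos":[0,0,0.5],"angular":[0,0,0]},
  {"fingers":35,"delta_pos":[0,0,1],"angular":[0,0,0]},
  {"fingers":35,"delta_pos":[0,0,1.4],"angular":[0,0,0]},
  {"fingers":35,"delta_pos":[0,0,1.4],"angular":[0,0,0]},
])

```text
clock: 14.8
tool_pos: [0.6629, -0.1146, 0.0499]
orientation: [-180.0, -0.0, -90.0]
force: [-2.3, -0.2, 4.8]
opening: 0.0571
gripper_force: 30.0
```

apply_moves([
  {"fingers":61,"delta_pos":[0,0,0],"angular":[0,0,0]},
  {"fingers":66,"delta_pos":[0,0,0],"angular":[0,0,0]},
  {"fingers":80,"delta_pos":[0,0,0],"angular":[0,0,0]},
  {"fingers":87,"delta_pos":[0,0,0],"angular":[0,0,0]},
  {"fingers":87,"delta_pos":[0,0,0],"angular":[0,0,0]},
  {"fingers":87,"delta_pos":[0,0,-10],"angular":[0,0,0]},
  {"fingers":87,"delta_pos":[0,0,-35],"angular":[0,0,0]},
  {"fingers":87,"delta_pos":[0,0,-70],"angular":[0,0,0]},
  {"fingers":87,"delta_pos":[0,0,-105],"angular":[0,0,0]},
  {"fingers":87,"delta_pos":[0,0,-125],"angular":[0,0,0]},
])

```text
clock: 15.8
tool_pos: [0.6641, -0.1147, 0.1785]
orientation: [-179.7, -0.0, -90.0]
force: [1.6, -0.2, 0.0]
opening: 0.0871
gripper_force: 0.0
```

apply_moves([
  {"fingers":87,"delta_pos":[-6,14,0],"angular":[0,0,0]},
  {"fingers":87,"delta_pos":[-18,42,0],"angular":[0,0,0]},
  {"fingers":87,"delta_pos":[-33,77,0],"angular":[0,0,0]},
  {"fingers":87,"delta_pos":[-48,112,0],"angular":[0,0,0]},
  {"fingers":87,"delta_pos":[-63,147,0],"angular":[0,0,0]},
  {"fingers":87,"delta_pos":[-77,182,0],"angular":[0,0,0]},
  {"fingers":87,"delta_pos":[-87,206,0],"angular":[0,0,0]},
  {"fingers":87,"delta_pos":[-92,217,0],"angular":[0,0,0]},
  {"fingers":87,"delta_pos":[-92,217,0],"angular":[0,0,0]},
  {"fingers":87,"delta_pos":[-92,217,0],"angular":[0,0,0]},
])

```text
clock: 16.8
tool_pos: [0.4468, -0.0224, 0.1749]
orientation: [-179.9, 0.0, -89.9]
force: [0.6, 0.5, 0.6]
opening: 0.0873
gripper_force: 0.0
```

Run:
```python
from h import *
o=ctrl.get_obs();print(o["tool_pos"],o["orientation"],o["opening"],o["force"])
a=ctrl.snapshot("scene")[100:400,220:520,::-1];b=ctrl.snapshot("top")[140:340,270:470,::-1]
cv2.imwrite("pics/a4.png",np.hstack([cv2.resize(a,(400,400)),cv2.resize(b,(400,400))]))
```

```text
[ 0.44681704 -0.02243732  0.1749211 ] [-1.79906815e+02  1.43337840e-02 -8.99343038e+01] 0.08725938342706054 [0.64188249 0.52543581 0.57384493]
```

View pics/a4.png

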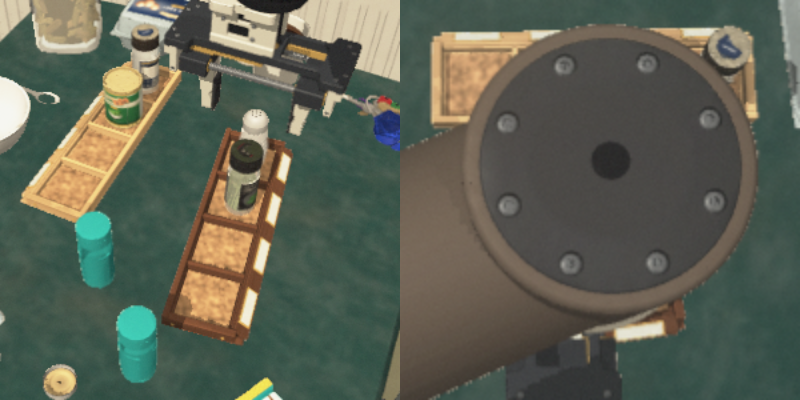

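Pale jar and tin stand in adjacent cells of the light rack, upright. Now for the dark jar at (245,175).

apply_moves([
  {"fingers":87,"delta_pos":[0,0,15],"angular":[0,0,0]},
  {"fingers":87,"delta_pos":[0,0,40],"angular":[0,0,0]},
  {"fingers":87,"delta_pos":[0,0,70],"angular":[0,0,0]},
  {"fingers":87,"delta_pos":[0,0,95],"angular":[0,0,0]},
  {"fingers":87,"delta_pos":[0,0,109],"angular":[0,0,0]},
  {"fingers":70,"delta_pos":[0,0,109],"angular":[0,0,0]},
  {"fingers":50,"delta_pos":[0,0,109],"angular":[0,0,0]},
  {"fingers":40,"delta_pos":[0,0,109],"angular":[0,0,0]},
  {"fingers":30,"delta_pos":[0,0,109],"angular":[0,0,0]},
  {"fingers":20,"delta_pos":[0,0,109],"angular":[0,0,0]},
])

```text
clock: 17.9
tool_pos: [0.4463, -0.0225, 0.0659]
orientation: [-179.9, 0.0, -90.0]
force: [0.2, 0.4, -0.2]
opening: 0.0525
gripper_force: 0.0
```

apply_moves([
  {"fingers":20,"delta_pos":[0,0,0],"angular":[0,0,0]},
  {"fingers":20,"delta_pos":[0,0,0],"angular":[0,0,0]},
  {"fingers":20,"delta_pos":[0,0,0],"angular":[0,0,0]},
  {"fingers":20,"delta_pos":[0,0,0],"angular":[0,0,0]},
  {"fingers":20,"delta_pos":[0,0,0],"angular":[0,0,0]},
])

```text
clock: 18.4
tool_pos: [0.4461, -0.0226, 0.0655]
orientation: [-180.0, 0.0, -90.0]
force: [-0.1, 0.6, 4.7]
opening: 0.0404
gripper_force: 29.9
```

apply_moves([
  {"fingers":20,"delta_pos":[0,0,-5],"angular":[0,0,0]},
  {"fingers":20,"delta_pos":[0,0,-20],"angular":[0,0,0]},
  {"fingers":20,"delta_pos":[0,0,-45],"angular":[0,0,0]},
  {"fingers":20,"delta_pos":[0,0,-75],"angular":[0,0,0]},
  {"fingers":20,"delta_pos":[0,0,-105],"angular":[0,0,0]},
  {"fingers":20,"delta_pos":[0,0,-130],"angular":[0,0,0]},
  {"fingers":20,"delta_pos":[0,-5,-140],"angular":[0,0,0]},
  {"fingers":20,"delta_pos":[1,-18,-140],"angular":[0,0,0]},
  {"fingers":20,"delta_pos":[2,-38,-140],"angular":[0,0,0]},
  {"fingers":20,"delta_pos":[4,-60,-140],"angular":[0,0,0]},
])

```text
clock: 19.4
tool_pos: [0.5063, -0.0267, 0.2034]
orientation: [179.9, -0.0, -90.0]
force: [-0.0, 0.8, -1.7]
opening: 0.0404
gripper_force: 29.9
```

apply_moves([
  {"fingers":20,"delta_pos":[1,-23,0],"angular":[0,0,0]},
  {"fingers":20,"delta_pos":[2,-48,0],"angular":[0,0,0]},
  {"fingers":20,"delta_pos":[4,-73,0],"angular":[0,0,0]},
  {"fingers":20,"delta_pos":[5,-98,0],"angular":[0,0,0]},
  {"fingers":20,"delta_pos":[7,-122,0],"angular":[0,0,0]},
  {"fingers":20,"delta_pos":[8,-141,0],"angular":[0,0,0]},
  {"fingers":20,"delta_pos":[9,-153,0],"angular":[0,0,0]},
  {"fingers":20,"delta_pos":[9,-158,0],"angular":[0,0,0]},
  {"fingers":20,"delta_pos":[9,-158,0],"angular":[0,0,0]},
  {"fingers":20,"delta_pos":[9,-158,0],"angular":[0,0,0]},
])

```text
clock: 20.4
tool_pos: [0.6632, -0.0356, 0.2047]
orientation: [180.0, 0.0, -90.0]
force: [0.6, -0.6, -2.2]
opening: 0.0405
gripper_force: 29.9
```

apply_moves([
  {"fingers":20,"delta_pos":[0,0,10],"angular":[0,0,0]},
  {"fingers":20,"delta_pos":[0,0,30],"angular":[0,0,0]},
  {"fingers":20,"delta_pos":[0,0,55],"angular":[0,0,0]},
  {"fingers":20,"delta_pos":[0,0,80],"angular":[0,0,0]},
  {"fingers":20,"delta_pos":[0,0,100],"angular":[0,0,0]},
  {"fingers":20,"delta_pos":[0,0,115],"angular":[0,0,0]},
  {"fingers":20,"delta_pos":[0,0,125],"angular":[0,0,0]},
  {"fingers":20,"delta_pos":[0,0,131],"angular":[0,0,0]},
  {"fingers":20,"delta_pos":[0,0,134],"angular":[0,0,0]},
  {"fingers":20,"delta_pos":[0,0,135],"angular":[0,0,0]},
])

```text
clock: 21.4
tool_pos: [0.6641, -0.0355, 0.0705]
orientation: [-180.0, 0.0, -90.0]
force: [-0.3, -0.1, -1.0]
opening: 0.0404
gripper_force: 29.9
```

apply_moves([
  {"fingers":20,"delta_pos":[0,0,1],"angular":[0,0,0]},
  {"fingers":20,"delta_pos":[0,0,2],"angular":[0,0,0]},
  {"fingers":20,"delta_pos":[0,0,3],"angular":[0,0,0]},
  {"fingers":20,"delta_pos":[0,0,3.5],"angular":[0,0,0]},
  {"fingers":20,"delta_pos":[0,0,4],"angular":[0,0,0]},
  {"fingers":20,"delta_pos":[0,0,4],"angular":[0,0,0]},
  {"fingers":20,"delta_pos":[0,0,4],"angular":[0,0,0]},
])

```text
clock: 22.1
tool_pos: [0.6638, -0.0356, 0.0662]
orientation: [-180.0, 0.0, -90.0]
force: [-0.0, -0.1, -0.8]
opening: 0.0403
gripper_force: 29.9
```

apply_moves([
  {"fingers":20,"delta_pos":[0,0,0.5],"angular":[0,0,0]},
  {"fingers":20,"delta_pos":[0,0,1],"angular":[0,0,0]},
  {"fingers":20,"delta_pos":[0,0,1.3],"angular":[0,0,0]},
  {"fingers":20,"delta_pos":[0,0,1.3],"angular":[0,0,0]},
])

```text
clock: 22.5
tool_pos: [0.664, -0.0356, 0.0655]
orientation: [-180.0, -0.0, -90.0]
force: [-1.9, -0.1, 5.8]
opening: 0.0402
gripper_force: 29.9
```

apply_moves([
  {"fingers":45,"delta_pos":[0,0,0],"angular":[0,0,0]},
  {"fingers":50,"delta_pos":[0,0,0],"angular":[0,0,0]},
  {"fingers":70,"delta_pos":[0,0,0],"angular":[0,0,0]},
  {"fingers":87,"delta_pos":[0,0,0],"angular":[0,0,0]},
  {"fingers":87,"delta_pos":[0,0,0],"angular":[0,0,0]},
  {"fingers":87,"delta_pos":[0,0,-10],"angular":[0,0,0]},
  {"fingers":87,"delta_pos":[0,0,-30],"angular":[0,0,0]},
  {"fingers":87,"delta_pos":[0,0,-60],"angular":[0,0,0]},
  {"fingers":87,"delta_pos":[0,0,-90],"angular":[0,0,0]},
  {"fingers":87,"delta_pos":[0,0,-110],"angular":[0,0,0]},
])

```text
clock: 23.5
tool_pos: [0.6647, -0.0356, 0.1783]
orientation: [-179.8, 0.0, -90.0]
force: [0.1, -0.2, -0.8]
opening: 0.0871
gripper_force: 0.0
```

apply_moves([
  {"fingers":87,"delta_pos":[4,13,0],"angular":[0,0,0]},
  {"fingers":87,"delta_pos":[13,39,0],"angular":[0,0,0]},
  {"fingers":87,"delta_pos":[24,72,0],"angular":[0,0,0]},
  {"fingers":87,"delta_pos":[35,105,0],"angular":[0,0,0]},
  {"fingers":87,"delta_pos":[46,139,0],"angular":[0,0,0]},
  {"fingers":87,"delta_pos":[57,172,0],"angular":[0,0,0]},
  {"fingers":87,"delta_pos":[64,195,0],"angular":[0,0,0]},
  {"fingers":87,"delta_pos":[68,205,0],"angular":[0,0,0]},
  {"fingers":87,"delta_pos":[68,205,0],"angular":[0,0,0]},
  {"fingers":87,"delta_pos":[68,205,0],"angular":[0,0,0]},
])

```text
clock: 24.5
tool_pos: [0.4599, -0.1035, 0.1756]
orientation: [-179.9, 0.0, -90.0]
force: [0.2, -0.3, 0.0]
opening: 0.0866
gripper_force: 0.0
```

Run:
```python
from h import *
o=ctrl.get_obs();print(o["tool_pos"],o["orientation"],o["opening"],o["force"])
a=ctrl.snapshot("scene")[100:400,220:520,::-1];b=ctrl.snapshot("top")[140:340,270:470,::-1]
cv2.imwrite("pics/a5.png",np.hstack([cv2.resize(a,(400,400)),cv2.resize(b,(400,400))]))
```

```text
[ 0.45993562 -0.10350835  0.17557322] [-1.79907925e+02  2.73767084e-04 -8.99700360e+01] 0.08659558339249071 [ 0.15326502 -0.32741718  0.02570767]
```

View pics/a5.png

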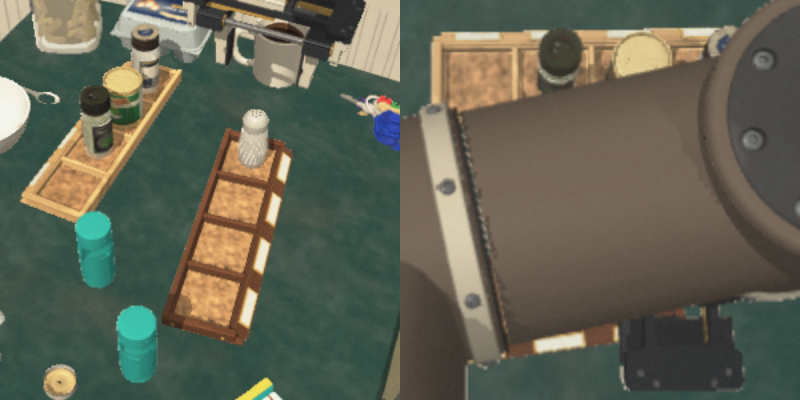

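Three items are placed and the salt alone remains at (253,140). Taking it.

apply_moves([
  {"fingers":87,"delta_pos":[0,0,20],"angular":[0,0,0]},
  {"fingers":87,"delta_pos":[0,1,50],"angular":[0,0,0]},
  {"fingers":87,"delta_pos":[0,1,80],"angular":[0,0,0]},
  {"fingers":87,"delta_pos":[0,1,105],"angular":[0,0,0]},
  {"fingers":87,"delta_pos":[0,1,124],"angular":[0,0,0]},
  {"fingers":70,"delta_pos":[0,1,124],"angular":[0,0,0]},
  {"fingers":50,"delta_pos":[0,1,124],"angular":[0,0,0]},
  {"fingers":40,"delta_pos":[0,1,124],"angular":[0,0,0]},
  {"fingers":30,"delta_pos":[0,1,124],"angular":[0,0,0]},
  {"fingers":15,"delta_pos":[0,1,124],"angular":[0,0,0]},
])

```text
clock: 25.6
tool_pos: [0.4584, -0.1035, 0.0517]
orientation: [-179.9, 0.0, -90.0]
force: [0.1, -0.4, 0.2]
opening: 0.0528
gripper_force: 0.0
```

apply_moves([
  {"fingers":15,"delta_pos":[0,0,0],"angular":[0,0,0]},
  {"fingers":15,"delta_pos":[0,0,0],"angular":[0,0,0]},
  {"fingers":15,"delta_pos":[0,0,0],"angular":[0,0,0]},
  {"fingers":15,"delta_pos":[0,0,0],"angular":[0,0,0]},
  {"fingers":15,"delta_pos":[0,0,0],"angular":[0,0,0]},
  {"fingers":15,"delta_pos":[0,0,0],"angular":[0,0,0]},
])

```text
clock: 26.2
tool_pos: [0.4588, -0.1036, 0.0514]
orientation: [-179.9, 0.0, -90.0]
force: [1.5, -0.6, 5.4]
opening: 0.0373
gripper_force: 30.1
```

apply_moves([
  {"fingers":15,"delta_pos":[0,0,-5],"angular":[0,0,0]},
  {"fingers":15,"delta_pos":[0,0,-20],"angular":[0,0,0]},
  {"fingers":15,"delta_pos":[0,0,-45],"angular":[0,0,0]},
  {"fingers":15,"delta_pos":[0,0,-75],"angular":[0,0,0]},
  {"fingers":15,"delta_pos":[0,0,-105],"angular":[0,0,0]},
  {"fingers":15,"delta_pos":[0,0,-130],"angular":[0,0,0]},
  {"fingers":15,"delta_pos":[-4,-5,-140],"angular":[0,0,0]},
  {"fingers":15,"delta_pos":[-13,-18,-140],"angular":[0,0,0]},
  {"fingers":15,"delta_pos":[-26,-37,-140],"angular":[0,0,0]},
  {"fingers":15,"delta_pos":[-41,-58,-140],"angular":[0,0,0]},
])

```text
clock: 27.2
tool_pos: [0.5159, -0.0618, 0.189]
orientation: [179.8, -0.0, -90.0]
force: [0.8, -0.3, -1.2]
opening: 0.0374
gripper_force: 29.6
```

apply_moves([
  {"fingers":15,"delta_pos":[-16,-22,0],"angular":[0,0,0]},
  {"fingers":15,"delta_pos":[-32,-45,0],"angular":[0,0,0]},
  {"fingers":15,"delta_pos":[-48,-68,0],"angular":[0,0,0]},
  {"fingers":15,"delta_pos":[-64,-91,0],"angular":[0,0,0]},
  {"fingers":15,"delta_pos":[-79,-113,0],"angular":[0,0,0]},
  {"fingers":15,"delta_pos":[-92,-131,0],"angular":[0,0,0]},
  {"fingers":15,"delta_pos":[-101,-144,0],"angular":[0,0,0]},
  {"fingers":15,"delta_pos":[-105,-149,0],"angular":[0,0,0]},
  {"fingers":15,"delta_pos":[-105,-149,0],"angular":[0,0,0]},
  {"fingers":15,"delta_pos":[-105,-149,0],"angular":[0,0,0]},
])

```text
clock: 28.2
tool_pos: [0.664, 0.0424, 0.1895]
orientation: [179.9, -0.0, -90.0]
force: [-1.5, -0.6, -1.4]
opening: 0.0374
gripper_force: 29.6
```

Run:
```python
from h import *
a=ctrl.snapshot("scene")[60:330,130:400,::-1]
cv2.imwrite("pics/a6.png",cv2.resize(a,(540,540)))
```

```text
(no output)
```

View pics/a6.png

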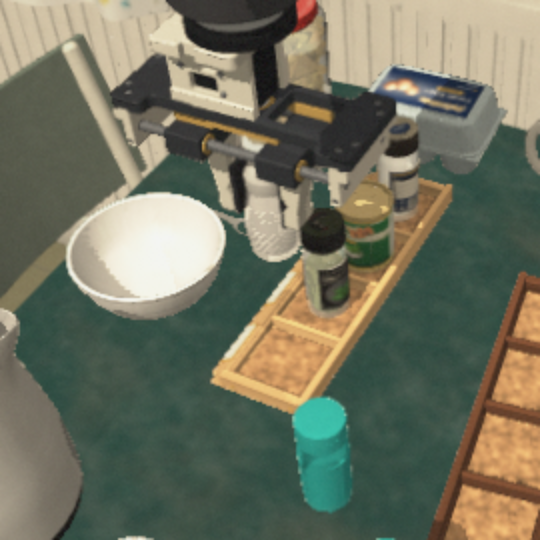

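Salt hangs upright. I'm checking the bowl's clearance, with its near rim at top-view pixel (323,129), before lowering.

Run:
```python
from h import *
print(back("top",[(323,129)]*3,np.array([0,.05,.09])), back("top",[(323,61)]*3,np.array([0.05,.07,.09])))
# scene rim (full px): near-left/right edges of the rim
for z in(.05,.07,.09): print(z,back("scene",[(165,190),(242,180),(207,157),(200,218)],np.full(4,z))[:,:2].round(3).tolist(), back("top",[(287,95),(360,95)],np.full(2,z))[:,:2].round(3).tolist())
```

```text
[[0.78412499 0.01015977 0.        ]
 [0.76182589 0.01013171 0.05      ]
 [0.7439866  0.01010926 0.09      ]] [[0.91017069 0.00738239 0.05      ]
 [0.89776199 0.00743583 0.07      ]
 [0.88535329 0.00748927 0.09      ]]
0.05 [[0.896, 0.045], [0.775, -0.039], [0.877, -0.069], [0.791, 0.078]] [[0.837, 0.082], [0.833, -0.066]]
0.07 [[0.878, 0.06], [0.761, -0.022], [0.859, -0.051], [0.777, 0.092]] [[0.827, 0.08], [0.822, -0.064]]
0.09 [[0.86, 0.075], [0.747, -0.004], [0.842, -0.032], [0.762, 0.106]] [[0.816, 0.079], [0.812, -0.063]]
```

Rim height comes out at about 0.052 m with its near edge at x=0.761, so the gripper clears it.

apply_moves([
  {"fingers":15,"delta_pos":[0,0,10],"angular":[0,0,0]},
  {"fingers":15,"delta_pos":[0,0,30],"angular":[0,0,0]},
  {"fingers":15,"delta_pos":[0,0,55],"angular":[0,0,0]},
  {"fingers":15,"delta_pos":[0,0,80],"angular":[0,0,0]},
  {"fingers":15,"delta_pos":[0,0,100],"angular":[0,0,0]},
  {"fingers":15,"delta_pos":[0,0,115],"angular":[0,0,0]},
  {"fingers":15,"delta_pos":[0,0,125],"angular":[0,0,0]},
  {"fingers":15,"delta_pos":[0,0,131],"angular":[0,0,0]},
  {"fingers":15,"delta_pos":[0,0,134],"angular":[0,0,0]},
  {"fingers":15,"delta_pos":[0,0,135],"angular":[0,0,0]},
])

```text
clock: 29.25
tool_pos: [0.6651, 0.0425, 0.0562]
orientation: [-180.0, 0.0, -90.0]
force: [0.6, -0.2, -2.0]
opening: 0.0375
gripper_force: 29.6
```

apply_moves([
  {"fingers":15,"delta_pos":[0,0,1],"angular":[0,0,0]},
  {"fingers":15,"delta_pos":[0,0,2],"angular":[0,0,0]},
  {"fingers":15,"delta_pos":[0,0,3],"angular":[0,0,0]},
  {"fingers":15,"delta_pos":[0,0,3.5],"angular":[0,0,0]},
  {"fingers":15,"delta_pos":[0,0,4],"angular":[0,0,0]},
  {"fingers":15,"delta_pos":[0,0,4],"angular":[0,0,0]},
  {"fingers":15,"delta_pos":[0,0,4],"angular":[0,0,0]},
])

```text
clock: 29.95
tool_pos: [0.6648, 0.0425, 0.0519]
orientation: [-180.0, -0.0, -90.0]
force: [0.2, -0.6, -0.8]
opening: 0.0374
gripper_force: 29.6
```

apply_moves([
  {"fingers":15,"delta_pos":[0,0,0.5],"angular":[0,0,0]},
  {"fingers":15,"delta_pos":[0,0,1],"angular":[0,0,0]},
  {"fingers":15,"delta_pos":[0,0,1.2],"angular":[0,0,0]},
  {"fingers":15,"delta_pos":[0,0,1.2],"angular":[0,0,0]},
])

```text
clock: 30.35
tool_pos: [0.665, 0.0425, 0.0514]
orientation: [-180.0, -0.0, -90.0]
force: [-2.0, -0.0, 3.9]
opening: 0.0373
gripper_force: 30.0
```

apply_moves([
  {"fingers":42,"delta_pos":[0,0,0],"angular":[0,0,0]},
  {"fingers":47,"delta_pos":[0,0,0],"angular":[0,0,0]},
  {"fingers":65,"delta_pos":[0,0,0],"angular":[0,0,0]},
  {"fingers":80,"delta_pos":[0,0,0],"angular":[0,0,0]},
  {"fingers":80,"delta_pos":[0,0,0],"angular":[0,0,0]},
  {"fingers":80,"delta_pos":[0,0,-10],"angular":[0,0,0]},
  {"fingers":80,"delta_pos":[0,0,-35],"angular":[0,0,0]},
  {"fingers":80,"delta_pos":[0,0,-70],"angular":[0,0,0]},
  {"fingers":80,"delta_pos":[0,0,-110],"angular":[0,0,0]},
  {"fingers":80,"delta_pos":[0,0,-150],"angular":[0,0,0]},
])

```text
clock: 31.35
tool_pos: [0.6646, 0.0423, 0.2029]
orientation: [-180.0, -0.0, -90.0]
force: [1.0, 0.5, 0.8]
opening: 0.0796
gripper_force: 0.0
```

apply_moves([
  {"fingers":80,"delta_pos":[-10,15,0],"angular":[0,0,0]},
  {"fingers":80,"delta_pos":[-30,45,0],"angular":[0,0,0]},
  {"fingers":80,"delta_pos":[-50,80,0],"angular":[0,0,0]},
  {"fingers":80,"delta_pos":[-70,115,0],"angular":[0,0,0]},
  {"fingers":80,"delta_pos":[-95,150,0],"angular":[0,0,0]},
  {"fingers":80,"delta_pos":[-125,180,0],"angular":[0,0,0]},
  {"fingers":80,"delta_pos":[-160,210,0],"angular":[0,0,0]},
  {"fingers":80,"delta_pos":[-195,230,0],"angular":[0,0,0]},
  {"fingers":80,"delta_pos":[-215,235,0],"angular":[0,0,0]},
  {"fingers":80,"delta_pos":[-215,235,0],"angular":[0,0,0]},
])

```text
clock: 32.35
tool_pos: [0.4291, 0.2598, 0.2018]
orientation: [-179.9, 0.1, -89.8]
force: [0.1, 0.1, -0.1]
opening: 0.0802
gripper_force: 0.0
```

Run:
```python
from h import *
o=ctrl.get_obs();print(o["tool_pos"],o["opening"],o["force"])
a=ctrl.snapshot("scene")[100:300,200:400,::-1];b=ctrl.snapshot("top")[90:270,280:460,::-1]
cv2.imwrite("pics/a7.png",np.hstack([cv2.resize(a,(400,400)),cv2.resize(b,(400,400))]))
```

```text
[0.42907722 0.25977297 0.20183062] 0.08023820761087422 [ 0.08696593  0.08873889 -0.07876988]
```

View pics/a7.png

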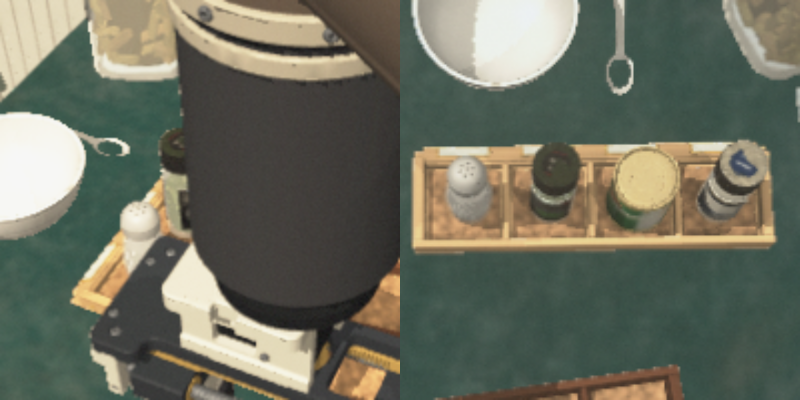

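The top view shows salt (468,185), dark jar (553,185), tin (643,185) and pale jar (728,185) upright, one per cell. From the chair that reads pale jar, tin, dark jar, salt, as required. Handing in.

```bash
python3 -c "
from plant import ctrl
print(ctrl.close_job())"
```

```text
the job is handed in; nothing more can be done
None
```

The job is handed in at about 32 s on the robot clock: all four seasonings stand upright in the light rack, one to a compartment, reading pale jar, tin, dark jar, salt from the chair.

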